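Set the marking carriage to its stop and punch the cabinet door

ROBOT

A 6-joint arm with a two-finger parallel gripper is mounted at the origin on the work surface. World frame = base frame: x ahead of the robot, y to its left, z up, the work surface at z = 0. Lengths are in m, angles in rad, forces in N, time in s.
With the tool pointing down it reaches from about 0.375 to 0.975 m from the base axis. Payload 3.8 kg.
Tool frame: the origin (TCP) lies midway between the tips of the shut fingers; the grasp point (between the pads) lies 19 mm behind it; y points along the fingers, z is the direction in which the jaws open and shut, and the axes are right-handed (so a half turn about y gives the same grasp; the last joint's range is limited). The gripper opens to 85 mm and grips with 20 to 120 N. Pads are 22 mm wide; open, the fingers measure 114 mm over their backs; the gripper's body (76 mm by 85 mm) begins 54 mm behind the grasp point. The pads swing forward as they close: fully open they stand 13 mm farther back than shut.
Start: joints at [1.283, 0.264, 1.604, -0, 1.274, -0.037], TCP at [0.168, 0.654, 0.231] pointing down, gripper open.
Joint ranges: [-2.63, 2.63], [-0.94, 2.18], [0.31, 2.57], [-1.31, 4.45], [0, 2.66], [-2.55, 2.55]. Speed limits (rad/s): [2.57, 2.57, 3.14, 3.14, 3.14, 3.14].

INTERFACE

Orientations are given as [roll, pitch, yaw] about the fixed x, y, z axes, in that order (R = Rz(yaw) Ry(pitch) Rx(roll)).
In Python, from bench import env gives the robot as it stands. The module is installed in compiled form; this text tells all that it offers.
- The arm moves only by the tool step_arm, never from a script. Its argument "moves" is a list of rows, each a list of 7 numbers: the shift along the tool's x, y, z normalised to -1 to 1, where 1 is 1 m, then the turn, a rotation vector about the tool's x, y, z normalised to -1 to 1, where 1 is 60 degrees, then the opening, from -1 (shut) to 1 (fully open). In form: [[dx, dy, dz, wx, wy, wz, gripper], ...]. A call has 1 to 12 rows; each row shifts and turns the commanded pose from where the row before left it, along the tool's axes as they then stand; what a row does not reach is not made up. A row lasts 1/8 s, in which the tool goes at most 62.5 mm and 10.7 degrees, less where a joint would pass 70% of its speed; a pose out of reach is approached as far as the arm can. A call with a number of a shift or a turn outside -1 to 1 is refused whole. A call with a gripper value outside its range is refused whole. The fingers move at their own pace and stop on an object; "force" is the grip in N (left out, the last holds). Time passes only in rows, so rows that do not move let the fingers close. It gives the time, the measured TCP pose, the force and the opening at its end, in the units of the state.
- env.observe(): the state, without advancing time (a new reading comes with each control period).
- env.capture(name): name is "side" or "top"; returns (picture, depth): 480x640x3 uint8, red, green, blue; 480x640 float32, m along the optical axis (not along the pixel's ray), 0 where there is no reading.
- env.calibration(name): a dict with "vertical_fov" (degrees; the focal length in pixels is half the picture's height over the tangent of half this angle, whatever the lens; pixels are square), "cx", "cy" (the principal point, pixels), "view" (4x4, takes a point from world to camera coordinates). Camera axes: x right, y down, z forward; pixel columns grow to the right and rows downward; lengths in m; the calibration is good to about 2 mm. A picture is of the moment at which its call begins. calibration takes no time and is no camera call.
- env.finish_job(): hands the job in, once; it reports no verdict.
The state is a dict: "clock": time; "joint_pos": joint angles; "dq": joint speeds; "joint_efforts": joint torques, N m; "eef_pos": TCP position; "tcp_rot": TCP orientation; "ft_force": force on the tool from outside, world axes, zero at the start; "torque": the same for the moment, N m; "finger_gap": finger opening in m.
Only numpy, scipy, OpenCV 4.12 (cv2) and the standard library are available. Lean on these libraries where they do the work, as an engineer would, in place of code of your own. Each camera call takes 0.05 s, during which the arm holds its last target. There are 200 camera calls.

TASK

A cabinet door lies on the sloping marking easel: slide the punch carriage along its rail until it is fully home against the stout stop block (not the thin low strip at the rail's other end), then take the mallet and, with its face square to the sloping punch, drive the sprung punch all the way down, firmly onto its end, and let it spring back. Never push the punch down before the carriage is home, as it would mark the door in the wrong place, and stop once you feel it firmly on its end rather than ramming it. Finish with the carriage still home and the mallet standing on its head on the cork mat as you found it; leave the sander, glue bottle and offcut where they are.

Things in the scene. Friction and masses are not known exactly. Their poses are not given: they have to be found in the camera images.
- easel: Plywood easel 200 x 340 mm (x, y), fixed to the bench. Its board slopes 33 degrees (0.576 rad), low edge towards the robot (easel -x), and carries a pale cabinet door crossed by an aluminium rail along easel y. Origin: centre of the underside of its base; z up. The board's upper edge is about 150 mm above the bench.
- carriage: Dark steel block 110 x 60 x 24 mm (x up the slope, y along the rail, z the slope's outward normal, so its frame leans 33 degrees). It slides along its y against about 3 N of friction, 75 mm either side of the rail's middle. Origin: centre of its underside. On its top face (z = 24 mm) stand the grip fin and, at x = +24 mm, the punch's guide sleeve, diameter 26 mm, up to z = 58 mm.
- fin_top (a point): Middle of the top edge of the carriage's black grip fin, at x = -32, y = 0, z = 55 mm in the carriage's frame, axes as the carriage's. The fin is 36 mm long (x), 14 mm thick (y) and stands 31 mm out of the carriage's top face.
- punch: Sprung steel punch in the sleeve, round cap of diameter 18 mm. Origin: centre of the cap's top face; z: outward punch axis (the carriage's z). At rest the origin is at x = 24, y = 0, z = 72 mm in the carriage's frame, 14 mm proud of the sleeve. It goes down 10 mm to its end (z = 62 mm) against a spring of 2 N at first, 8 N at the bottom; 12 to 60 N there make a good mark.
- stop_block: Stout aluminium stop block 50 mm long, 40 mm wide along the rail, 30 mm thick, two bolt heads on top, at one end of the rail (either one); it moves with the easel. Origin: at bench height on the easel's middle line, under the block's middle along the rail; axes as the easel's (z up). When the carriage is home their origins are 50 mm apart along the easel's y.
- end_strip: Thin low aluminium strip, 12 mm wide along the rail and 14 mm thick, at the other end of the rail. Origin and axes as for the stop block. The carriage is not to be left at this end.
- mallet: Mallet of 0.25 to 0.5 kg standing on one face: round head of diameter 56 mm, 70 mm high, axis along z; flat wooden handle 18 mm wide (y) x 26 mm high (z), centred at z = 35 mm, running level from the head to x = -155 mm. Origin: centre of the lower face. z up through the head, x from handle to head.
- mat: Fixed cork mat 160 x 160 x 4 mm on which the mallet stands. Origin: centre of its underside.
- sander: Bystander: grey and black palm sander, diameter 124 mm, 148 mm high. Origin: centre of its underside.
- glue: Bystander: white glue bottle, diameter 56 mm, 150 mm high. Origin: centre of its underside.
- offcut: Bystander: wooden offcut 120 x 45 x 35 mm lying flat. Origin: centre of its underside.
Mind the look-alikes: they are no part of the job. Several things have the shape of the mat; the one meant has the colours described above. Of the things that look like the mallet, the larger one is meant.

How it is judged:
On the way, in this order (a step that is already met when the one before it is completed fails the run):
1. the carriage is fully home against the stop block (within 1.5 mm) (y of carriage in the frame of stop_block between -0.0515 and 0.0515 m), for 0.2 s.
2. with the carriage home, the mallet drives the punch down to its end (9.2 mm or more of its 10 mm, pressed with over 12 N), the mallet's head square to the punch within 0.22 rad (all of step 1 and z of punch in the frame of carriage below 0.0628 m and contact force between mallet and punch above 12 N and angle between the z axis of mallet and the z axis of punch, either way round below 0.22 rad).
At the end, for the whole second after the job is handed in: The carriage is within 1.5 mm of the stop block, the punch has sprung back up (within 2 mm), and the mallet stands still and upright (within 0.1 rad) on its face on the cork mat, its centre within 75 mm of the mat's centre (all of step 1 and z of punch in the frame of carriage above 0.07 m and angle between mallet's own z axis and vertical below 0.1 rad and horizontal distance between mallet and mat below 0.075 m and height (world z) of mallet between 0 and 0.008 m and linear speed of mallet below 0.02 m/s); the robot touches nothing.
It fails at once if the punch is pushed down more than 4 mm while the carriage is not home (z of punch in the frame of carriage below 0.068 m and not (y of carriage in the frame of stop_block between -0.0515 and 0.0515 m)).
It fails at once if the mallet rams the punch with more than 60 N (contact force between mallet and punch above 60 N).
It fails at once if a bystander is moved more than 20 mm (distance of any of sander, glue, offcut from where it was at the start of the episode above 0.02 m).
It also fails if it takes over 62 s, if anything falls off the work surface, if the arm or the gripper's body presses on something with over 40 N, if the wrist force passes 120 N, or if a joint passes its speed limit or range.

## Working session

There is one attempt and no reset: what is moved stays moved. The work goes in short steps, Python scripts to look and compute and a tool call to move; the robot and the scene stay as the last step left them, time stands still between calls to the robot, and variables do not carry over. Pictures are saved under pics/ and viewed, about 8 in all and at most 12, crops included, and the job is handed in when it is done.

Besides the shell and the picture viewer there is one more tool, called after ">>>" as name([rows], argument=value, ...), one row to a line, values as JSON. step_arm: Moves the arm, as the interface text tells. Scaled input: -1 to 1 covers 1 m each way for a shift and 60 degrees each way for a turn. Its arguments: {"type":"object","properties":{"moves":{"type":"array","items":{"type":"array","items":{"type":"number"}}},"force":{"type":"number"}},"required":["moves"]}

```bash
mkdir -p pics
cat > h.py <<'E'
import numpy as np, cv2
from bench import env
from scipy.spatial.transform import Rotation as R
def cap(n):
    im,d=env.capture(n); c=env.calibration(n); f=240/np.tan(np.radians(c["vertical_fov"])/2)
    v,u=np.mgrid[:480,:640]; P=np.stack([(u-c["cx"])/f*d,(v-c["cy"])/f*d,d],-1)
    T=np.linalg.inv(np.array(c["view"])); W=P@T[:3,:3].T+T[:3,3]; W[d<=0]=np.nan
    return im,W
def save(n,im): cv2.imwrite(f"pics/{n}.png",im[...,::-1])
E
python3 - <<'E'
from h import *
for n in("top","side"):
    im,W=cap(n); save(n,im); np.savez(f"{n}.npz",im=im,W=W)
    c=env.calibration(n); print(n,c["vertical_fov"],c["cx"],c["cy"],np.linalg.inv(np.array(c["view"])).round(3).tolist(), np.isnan(W[...,0]).mean())
s=env.observe(); print(s)
E
```

```text
top 46.341026284729935 324.2362553969889 238.7380361837338 [[-0.002, -0.999, 0.054, 0.438], [-1.0, 0.002, -0.005, 0.061], [0.005, -0.054, -0.999, 1.346], [0.0, 0.0, 0.0, 1.0]] 0.003876953125
side 52.46883005229785 320.8034621383987 247.73165840475332 [[0.974, -0.135, 0.182, 0.339], [-0.226, -0.603, 0.765, -0.794], [0.006, -0.786, -0.618, 0.809], [0.0, 0.0, 0.0, 1.0]] 0.0040625
{'clock': 0.1, 'joint_pos': array([ 1.28310712e+00,  2.64687664e-01,  1.60523560e+00, -4.55943121e-05,
        1.27366391e+00, -3.69317994e-02]), 'dq': array([ 0.00117924, -0.00266975, -0.00371937,  0.00119521,  0.0021676 ,
       -0.00021628]), 'joint_efforts': array([ 2.65132825e-03, -5.16701996e+01, -3.68597567e+01, -1.01404344e-04,
        6.32130614e-03,  1.47464692e-05]), 'eef_pos': array([0.1673468 , 0.65325965, 0.23008085]), 'tcp_rot': array([-1.57279110e+00,  3.01046147e-05, -2.50744049e-01]), 'ft_force': array([-0.14356938,  0.80577633,  0.30942125]), 'torque': array([ 0.07718668,  0.01810841, -0.00218021]), 'finger_gap': 0.08527382580926207}
```

View pics/top.png

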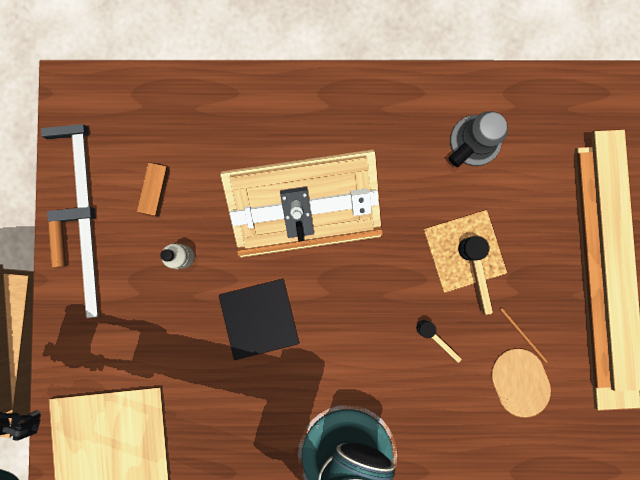

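View pics/side.png

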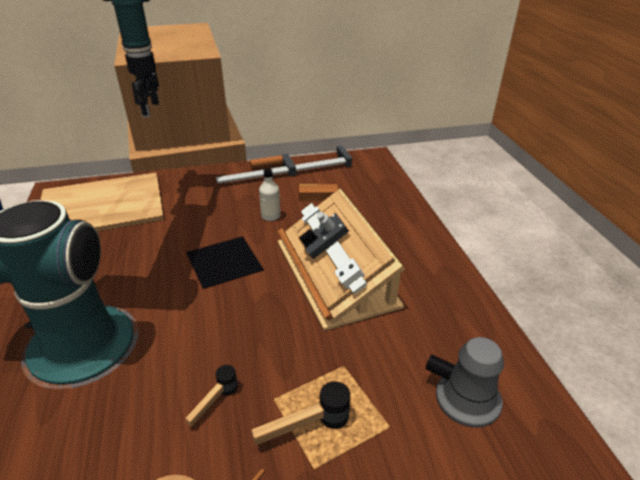

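Top view: the large mallet is at (474,248) on the cork mat (465,251). Look-alikes are the small mallet (427,328), the black mat (259,318) and the pale board (107,435). The stout stop block with two bolts is at (361,203), the thin strip at (241,216) and the carriage at (297,212). I choose the mallet on the cork and the bolted block, and check both in one crop.

Run:
```python
from h import *
z=np.load("top.npz"); im,W=z["im"],z["W"]
save("crop",cv2.resize(im[140:330,215:515],(800,507),interpolation=cv2.INTER_CUBIC))
hsv=cv2.cvtColor(im,cv2.COLOR_RGB2HSV).astype(int); v,u=np.mgrid[:480,:640]
def box(a,b,c,d): return (u>=a)&(u<b)&(v>=c)&(v<d)
def rep(n,m):
    p=W[m]; p=p[~np.isnan(p[:,0])]; print(n,m.sum(),np.median(p,0).round(4),p.min(0).round(3),p.max(0).round(3)); return p
def rect(m):
    m=m.astype(np.uint8); c=max(cv2.findContours(m,0,2)[0],key=cv2.contourArea); return cv2.minAreaRect(c)
S,V=hsv[...,1],hsv[...,2]
al=rep("alu",box(225,385,150,250)&(S<45)&(V>170))
m=box(225,290,150,250)|box(312,348,150,250)
p=W[m&(S<45)&(V>170)]; p=p[~np.isnan(p[:,0])]
vx,vy,x0,y0=cv2.fitLine(p[:,:2].astype(np.float32),2,0,.01,.01).ravel(); print("rail dir",vx,vy,x0,y0)
a=box(345,378,185,222)&(S<45)&(V>150); rep("block",a); print(rect(a))
# door plane normal: wood on board
b=box(240,370,165,235)&(S>60)&(V>150); q=W[b]; q=q[~np.isnan(q[:,0])]; q=q[(q[:,2]>.03)]
A=np.c_[q[:,:2],np.ones(len(q))]; k=np.linalg.lstsq(A,q[:,2],rcond=None)[0]
for _ in range(5):
    r=abs(A@k-q[:,2]); g=r<.006; k=np.linalg.lstsq(A[g],q[g,2],rcond=None)[0]
print("plane",k,g.sum(),"slope",np.arctan(np.hypot(*k[:2])),"yaw",np.arctan2(k[1],k[0]))
rep("carr",box(275,320,180,245)&(V<110)&(W[...,2]>.05)); 
# mallet
h=box(450,495,225,270)&(V<70)&(W[...,2]>.065)&(W[...,2]<.08); p=rep("head",h); print(rect(h), cv2.minEnclosingCircle(p[:,:2].astype(np.float32)))
hd=box(465,500,262,320)&(W[...,2]>.035)&(W[...,2]<.06); p=rep("handle",hd); print(cv2.fitLine(p[:,:2].astype(np.float32),2,0,.01,.01).ravel())
mt=box(415,515,200,300)&(W[...,2]<.009)&(S>90)&(V>150); p=rep("mat",mt); print(cv2.minAreaRect(p[:,:2].astype(np.float32)))
```

```text
alu 2156 [0.5725 0.0723 0.1072] [ 0.531 -0.067 -0.002] [0.614 0.281 0.184]
rail dir 0.14878656 -0.9888693 0.56820196 0.14019568
block 653 [ 0.5882 -0.0259  0.1165] [ 0.557 -0.065  0.064] [0.614 0.008 0.139]
((361.0, 202.0), (26.0, 32.0), 90.0)
plane [ 0.64788885  0.09084652 -0.28906245] 5015 slope 0.5793410564070252 yaw 0.1393110147641293
carr 1054 [0.5558 0.1111 0.1311] [0.501 0.079 0.051] [0.615 0.15  0.172]
head 449 [ 0.4846 -0.2912  0.0743] [ 0.459 -0.32   0.065] [ 0.512 -0.265  0.08 ]
((476.4000244140625, 247.70001220703125), (23.702320098876953, 23.25510597229004), 26.56505012512207) ((0.485652893781662, -0.29237547516822815), 0.02742573246359825)
handle 495 [ 0.395  -0.3105  0.0514] [ 0.333 -0.332  0.035] [ 0.453 -0.291  0.059]
[ 0.9790095   0.20381445  0.39425418 -0.31025767]
mat 3536 [ 0.4776 -0.2665  0.004 ] [ 0.372 -0.383 -0.007] [ 0.579 -0.163  0.009]
((0.48067376017570496, -0.27930212020874023), (0.21564199030399323, 0.20620620250701904), 85.21463012695312)
```

View pics/crop.png

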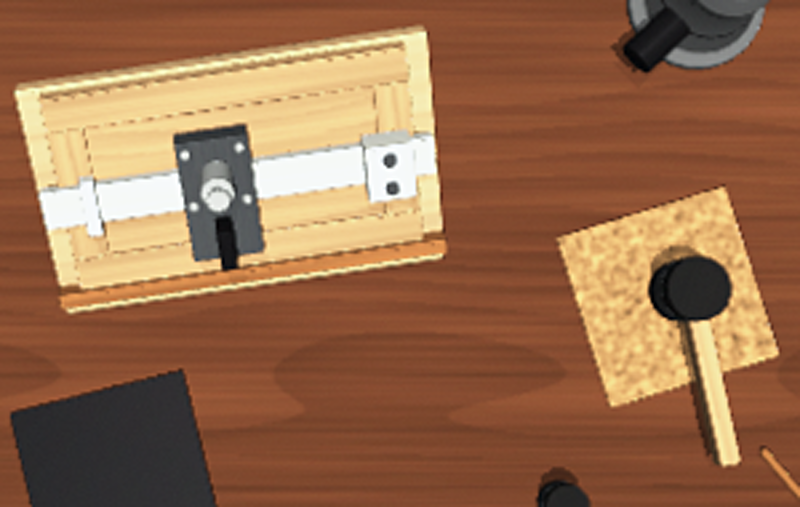

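The crop confirms it: the big black-headed mallet stands on speckled cork, and the bolted block is at the right end of the rail, which is easel -y. Next I measure in the carriage frame.

```bash
cat >> h.py <<'E'
YAW=.145
Rc=R.from_euler("xyz",[0,-.576,YAW]).as_matrix()   # carriage axes in world
RT=Rc@R.from_euler("x",-np.pi/2).as_matrix()        # tool along -carriage z, jaws along carriage y
def to(p,Rt,s=None):
    "shift in present tool axes, then turn (units of 60 deg) to reach pose"
    s=s or env.observe(); R0=R.from_euler("xyz",s["tcp_rot"]).as_matrix()
    d=R0.T@(np.asarray(p)-s["eef_pos"]); w=R.from_matrix(R0.T@Rt).as_rotvec()/(np.pi/3)
    print("pos",s["eef_pos"].round(4),"rot",s["tcp_rot"].round(3),"shift",d.round(4),"rows>",np.abs(np.linalg.norm(d)/.0625).round(1),"turn",w.round(4),"rows>",(np.linalg.norm(w)/.178).round(1))
E
python3 - <<'E'
from h import *
z=np.load("top.npz"); im,W=z["im"],z["W"]; C=W@Rc
hsv=cv2.cvtColor(im,cv2.COLOR_RGB2HSV).astype(int); v,u=np.mgrid[:480,:640]; S,V=hsv[...,1],hsv[...,2]
def box(a,b,c,d): return (u>=a)&(u<b)&(v>=c)&(v<d)
def rep(n,m):
    p=C[m]; p=p[~np.isnan(p[:,0])]; print(n,len(p),"med",np.median(p,0).round(4),"p2",np.percentile(p,2,0).round(4),"p98",np.percentile(p,98,0).round(4)); return p
door=rep("door",box(315,345,175,188)&(S>60)); rail=rep("rail",box(315,345,190,220)&(S<45)&(V>170)); zr=np.median(rail[:,2])
b=box(348,378,185,222)&(S<60)&(C[...,2]>zr+.01); rep("block",b)
c=box(275,320,180,250)&(V<130)&(C[...,2]>zr+.008)&(C[...,2]<zr+.03); rep("carr top",c)
f=box(275,320,205,255)&(V<60)&(C[...,2]>zr+.04); rep("fin",f)
k=box(280,312,195,225)&(C[...,2]>zr+.05); rep("cap region",k); zm=np.nanpercentile(C[k][:,2],95); rep("cap",k&(C[...,2]>zm-.006))
print("fov strip",rep("strip",box(234,248,205,232)&(S<45)&(C[...,2]>zr+.004)).shape)
E
```

```text
door 390 med [ 0.5944 -0.0491 -0.2418] p2 [ 0.5777 -0.0805 -0.2464] p98 [ 0.6132 -0.0179 -0.2364]
rail 467 med [ 0.5456 -0.0425 -0.2303] p2 [ 0.5261 -0.0747 -0.2383] p98 [ 0.5614 -0.0099 -0.2262]
block 412 med [ 0.5475 -0.11   -0.2082] p2 [ 0.5197 -0.1292 -0.2183] p98 [ 0.5689 -0.091  -0.2027]
carr top 926 med [ 0.5517  0.0299 -0.2053] p2 [ 0.4921  0.0031 -0.2176] p98 [ 0.5993  0.06   -0.2012]
fin 112 med [ 0.5168  0.0311 -0.1751] p2 [ 0.4946  0.0245 -0.189 ] p98 [ 0.531   0.0377 -0.1706]
cap region 135 med [ 0.5724  0.0308 -0.1686] p2 [ 0.5592  0.0193 -0.1793] p98 [ 0.5815  0.0423 -0.1541]
cap 54 med [ 0.5688  0.0313 -0.1566] p2 [ 0.559   0.0239 -0.1598] p98 [ 0.5767  0.0389 -0.1537]
strip 40 med [ 0.5561  0.1433 -0.2234] p2 [ 0.5326  0.1384 -0.2259] p98 [ 0.5684  0.1676 -0.2176]
fov strip (40, 3)
```

Run:
```python
from h import *
pre=Rc@[.5135,.031,-.098]; print(pre,Rc@[.5135,.031,-.198]); to([*pre[:2],.33],RT); to(pre,RT)
```

```text
[0.47446514 0.10061246 0.19750244] [0.52836093 0.10848258 0.11363764]
pos [0.1673 0.6533 0.2301] rot [-1.573  0.    -0.251] shift [ 0.4346 -0.099  -0.4594] rows> 10.2 turn [ 0.1106 -0.3668 -0.5432] rows> 3.7
pos [0.1673 0.6533 0.2301] rot [-1.573  0.    -0.251] shift [ 0.4346  0.0335 -0.4591] rows> 10.1 turn [ 0.1106 -0.3668 -0.5432] rows> 3.7
```

>>> step_arm([
  [0,-0.05,0,0,0,0,1],
  [0,-0.049,0,0,0,0,1],
  [0.044,0,-0.046,0,0,0,1],
  [0.044,0,-0.046,0,0,0,1],
  [0.044,0,-0.046,0,0,0,1],
  [0.044,0,-0.046,0,0,0,1],
  [0.044,0,-0.046,0,0,0,1],
  [0.044,0,-0.046,0,0,0,1],
  [0.044,0,-0.046,0,0,0,1],
  [0.044,0,-0.046,0,0,0,1],
  [0.044,0,-0.046,0,0,0,1],
  [0.039,0,-0.045,0,0,0,1],
])

```text
clock: 1.6
eef_pos: [0.4704, 0.1083, 0.33]
tcp_rot: [-1.571, 0.0, -0.251]
ft_force: [0.7, 1.1, 0.2]
finger_gap: 0.0852
```

>>> step_arm([
  [0,0,0,0.022,-0.073,-0.109,1],
  [0,0,0,0.022,-0.073,-0.109,1],
  [0,0,0,0.022,-0.073,-0.109,1],
  [0,0,0,0.022,-0.074,-0.108,1],
  [0,0,0,0.022,-0.073,-0.108,1],
  [0,0,0,0,0,0,1],
])

```text
clock: 2.35
eef_pos: [0.4676, 0.1097, 0.3279]
tcp_rot: [-1.569, -0.573, 0.142]
ft_force: [-0.1, 1.2, 0.2]
finger_gap: 0.0855
```

Run:
```python
from h import *
to(Rc@[.5135,.031,-.098],RT); to(Rc@[.5135,.031,-.198],RT)
```

```text
pos [0.4676 0.1097 0.3279] rot [-1.569 -0.573  0.142] shift [-0.0661  0.1125 -0.0102] rows> 2.1 turn [ 0.     -0.0025 -0.0026] rows> 0.0
pos [0.4676 0.1097 0.3279] rot [-1.569 -0.573  0.142] shift [-0.0658  0.2125 -0.0102] rows> 3.6 turn [ 0.     -0.0025 -0.0026] rows> 0.0
```

>>> step_arm([
  [-0.022,0.037,-0.0035,0,0,0,1],
  [-0.022,0.037,-0.0035,0,0,0,1],
  [-0.022,0.037,-0.003,0,0,0,1],
  [0,0.03,0,0,0,0,1],
  [0,0.025,0,0,0,0,1],
  [0,0,0,0,0,0,1],
])

```text
clock: 3.1
eef_pos: [0.5059, 0.1056, 0.1529]
tcp_rot: [-1.569, -0.57, 0.142]
ft_force: [-0.6, 0.3, 0.0]
finger_gap: 0.0853
```

Run:
```python
from h import *
to(Rc@[.5135,.031,-.198],RT)
im,W=cap("side"); save("s2",cv2.resize(im[150:350,230:450],(660,600),interpolation=cv2.INTER_CUBIC))
```

```text
pos [0.5059 0.1056 0.1529] rot [-1.569 -0.57   0.142] shift [-0.0021  0.0453 -0.0004] rows> 0.7 turn [-0.0001 -0.0026 -0.0055] rows> 0.0
```

View pics/s2.png

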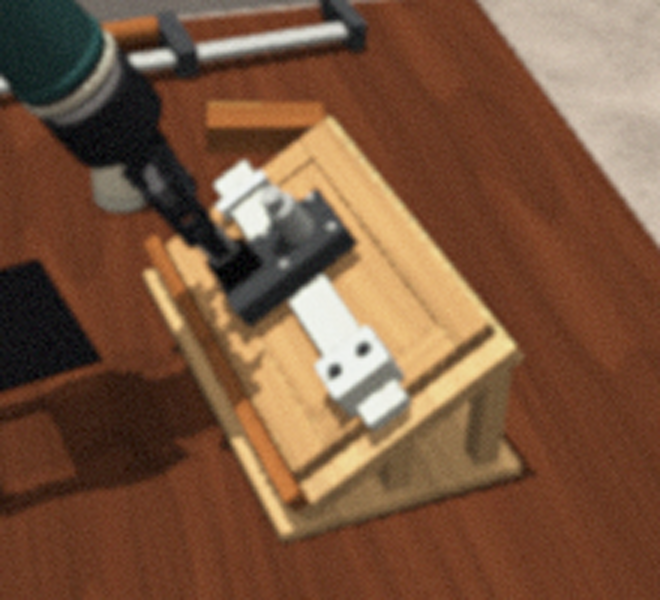

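The fingers straddle the black fin at crop (235,255), clear of the punch at (285,215). Next I go down, grip and slide.

>>> step_arm([
  [-0.001,0.022,0,0,0,-0.003,1],
  [-0.001,0.022,0,0,0,-0.002,1],
  [0,0,0,0,0,0,1],
  [0,0,0,0,0,0,-1],
  [0,0,0,0,0,0,-1],
  [0,0,0,0,0,0,-1],
  [0,0,0,0,0,0,-1],
  [0,0,0,0,0,0,-1],
], force=40)

```text
clock: 4.15
eef_pos: [0.5283, 0.1089, 0.1178]
tcp_rot: [-1.57, -0.582, 0.143]
ft_force: [-5.1, -1.2, 6.9]
finger_gap: 0.0134
```

>>> step_arm([
  [0,-0.004,0,0,0,0,-1],
  [0,0,0,0,0,0,-1],
])

```text
clock: 4.4
eef_pos: [0.5265, 0.1087, 0.1193]
tcp_rot: [-1.569, -0.582, 0.143]
ft_force: [20.4, 3.5, -21.4]
finger_gap: 0.0128
```

>>> step_arm([
  [0,0.003,0,0,0,0,-1],
  [0,0,0,0,0,0,-1],
])

```text
clock: 4.65
eef_pos: [0.5266, 0.1087, 0.1191]
tcp_rot: [-1.57, -0.58, 0.144]
ft_force: [-23.5, -5.4, 24.2]
finger_gap: 0.0129
```

>>> step_arm([
  [0,0,-0.01,0,0,0,-1],
  [0,0,-0.01,0,0,0,-1],
  [0,0,0,0,0,0,-1],
])

```text
clock: 5.03
eef_pos: [0.5296, 0.0887, 0.1191]
tcp_rot: [-1.569, -0.581, 0.143]
ft_force: [-23.4, -4.6, 22.2]
finger_gap: 0.0128
```

>>> step_arm([
  [0,-0.0016,-0.01,0,0,0,-1],
  [0,0,-0.015,0,0,0,-1],
  [0,0,-0.015,0,0,0,-1],
  [0,0,-0.01,0,0,0,-1],
  [0,0,0,0,0,0,-1],
])

```text
clock: 5.65
eef_pos: [0.5368, 0.0387, 0.1192]
tcp_rot: [-1.57, -0.582, 0.142]
ft_force: [-0.0, -3.2, -0.1]
finger_gap: 0.0128
```

Run:
```python
from h import *
s=env.observe(); print("C",s["eef_pos"]@Rc,"F",s["ft_force"]@Rc)
```

```text
C [ 0.5151174  -0.03927822 -0.19238977] F [-0.45915976 -3.14296011  0.1615846 ]
```

>>> step_arm([
  [0,0,-0.006,0,0,0,-1],
  [0,0,-0.006,0,0,0,-1],
  [0,0,-0.003,0,0,0,-1],
  [0,0,0,0,0,0,-1],
])

```text
clock: 6.15
eef_pos: [0.5389, 0.0244, 0.1192]
tcp_rot: [-1.57, -0.581, 0.143]
ft_force: [-2.0, 0.1, 1.3]
finger_gap: 0.0128
```

>>> step_arm([
  [0,0,-0.002,0,0,0,-1],
  [0,0,0,0,0,0,-1],
])

```text
clock: 6.4
eef_pos: [0.5391, 0.0226, 0.1192]
tcp_rot: [-1.569, -0.581, 0.143]
ft_force: [-3.0, 1.6, 2.8]
finger_gap: 0.0128
```

>>> step_arm([
  [0,0,-0.002,0,0,0,-1],
  [0,0,0,0,0,0,-1],
])

```text
clock: 6.65
eef_pos: [0.5395, 0.0206, 0.1192]
tcp_rot: [-1.569, -0.581, 0.143]
ft_force: [-3.2, 2.5, 2.8]
finger_gap: 0.0125
```

>>> step_arm([
  [0,0,-0.002,0,0,0,-1],
  [0,0,0,0,0,0,-1],
])

```text
clock: 6.9
eef_pos: [0.5397, 0.0186, 0.1192]
tcp_rot: [-1.569, -0.581, 0.143]
ft_force: [-4.3, 1.6, 3.6]
finger_gap: 0.013
```

>>> step_arm([
  [0,0,-0.001,0,0,0,-1],
  [0,0,0,0,0,0,-1],
])

```text
clock: 7.15
eef_pos: [0.5399, 0.0176, 0.1192]
tcp_rot: [-1.569, -0.581, 0.143]
ft_force: [-5.1, 1.6, 3.3]
finger_gap: 0.0129
```

>>> step_arm([
  [0,0,-0.001,0,0,0,-1],
  [0,0,0,0,0,0,-1],
])

```text
clock: 7.4
eef_pos: [0.54, 0.0171, 0.1192]
tcp_rot: [-1.568, -0.581, 0.143]
ft_force: [-4.6, 5.0, 2.3]
finger_gap: 0.0131
```

Run:
```python
from h import *
s=env.observe(); print("C",s["eef_pos"]@Rc,"F",s["ft_force"]@Rc)
```

```text
C [ 0.51508508 -0.06107778 -0.19240808] F [-1.96481525  5.5709789   4.07600984]
```

Contact begins: the last step moved only 0.5 mm of 1 mm. I press a little more to confirm.

>>> step_arm([
  [0,0,-0.0008,0,0,0,-1],
  [0,0,0,0,0,0,-1],
  [0,0,0,0,0,0,-1],
])

```text
clock: 7.78
eef_pos: [0.5399, 0.0171, 0.1192]
tcp_rot: [-1.567, -0.581, 0.143]
ft_force: [-3.6, 9.2, 3.8]
finger_gap: 0.0129
```

Run:
```python
from h import *
s=env.observe(); print("C",s["eef_pos"]@Rc,"F",s["ft_force"]@Rc)
```

```text
C [ 0.51504526 -0.06113902 -0.19240344] F [0.19758237 9.63859596 4.42833203]
```

It is firmly stopped: no motion, and about 9 N. I open and retreat.

>>> step_arm([
  [0,0,0,0,0,0,1],
  [0,0,0,0,0,0,1],
  [0,0,0,0,0,0,1],
  [0,0,0,0,0,0,1],
  [0,-0.04,0,0,0,0,1],
  [0,-0.06,0,0,0,0,1],
  [0,-0.06,0,0,0,0,1],
  [0,0,0,0,0,0,1],
])

```text
clock: 8.78
eef_pos: [0.4551, 0.0022, 0.2607]
tcp_rot: [-1.575, -0.595, 0.145]
ft_force: [-0.1, 0.0, -0.9]
finger_gap: 0.0853
```

```bash
cat >> h.py <<'E'
def easel():
    im,W=cap("top"); C=W@Rc; V=im.max(2).astype(int); S=V-im.min(2)
    b=np.zeros((480,640),bool); b[170:260,290:400]=1
    q=C[b&(V<130)&(C[...,2]>-.213)&(C[...,2]<-.198)&(C[...,0]>.485)&(C[...,0]<.605)]
    k=C[b&(S<30)&(V>150)&(C[...,2]>-.218)&(C[...,2]<-.19)&(C[...,1]<-.07)]; c=C[b&(C[...,2]>-.162)&(C[...,2]<-.15)]
    for n,p in(("carr",q),("block",k),("cap",c)): print(n,len(p),np.median(p,0).round(4),np.percentile(p[:,1],[2,98]).round(4))
    return im
E
python3 - <<'E'
from h import *
im=easel(); save("t3",cv2.resize(im[140:330,215:515],(800,507),interpolation=cv2.INTER_CUBIC))
m=.205; RM=R.from_euler("z",m).as_matrix()@R.from_euler("x",-np.pi/2).as_matrix()
to([.485,-.2915,.18],RM)
print(env.observe()["ft_force"])
E
```

```text
carr 928 [ 0.5484 -0.0583 -0.2051] [-0.1087 -0.0316]
block 388 [ 0.5463 -0.1081 -0.2079] [-0.1292 -0.0826]
cap 53 [ 0.5686 -0.0609 -0.1573] [-0.0686 -0.0536]
pos [0.4543 0.0025 0.2572] rot [-1.573 -0.589  0.144] shift [-0.0527  0.0581 -0.2952] rows> 4.9 turn [ 0.019  -0.0571  0.5626] rows> 3.2
[-0.04050383  0.34516702 -0.38392138]
```

View pics/t3.png

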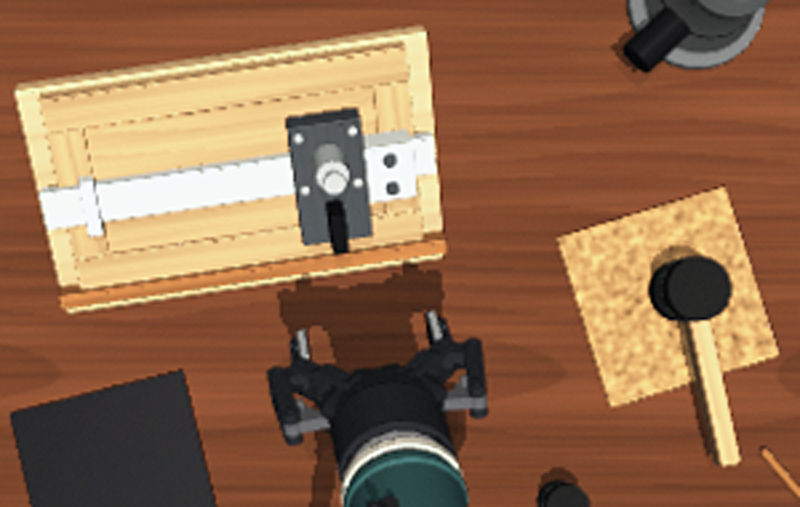

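The carriage's right edge (370) butts the block, with the cap at crop (332,178). Now the mallet: I grip the head across, from above.

>>> step_arm([
  [-0.0105,0.0116,-0.059,0,0,0,1],
  [-0.0105,0.0116,-0.059,0,0,0,1],
  [-0.0105,0.0116,-0.059,0,0,0,1],
  [-0.0105,0.0116,-0.059,0,0,0,1],
  [-0.0105,0.0116,-0.059,0,0,0,1],
  [0,0,0,0.005,-0.014,0.141,1],
  [0,0,0,0.005,-0.014,0.141,1],
  [0,0,0,0.005,-0.014,0.141,1],
  [0,0,0,0.004,-0.015,0.14,1],
  [0,0,0,0,0,0,1],
  [0,0,0,0,0,0,1],
])

```text
clock: 10.2
eef_pos: [0.5048, -0.2355, 0.2032]
tcp_rot: [-1.599, 0.099, 0.114]
ft_force: [-0.8, -0.0, -0.1]
finger_gap: 0.0856
```

Run:
```python
from h import *
m=.205; RM=R.from_euler("z",m).as_matrix()@R.from_euler("x",-np.pi/2).as_matrix()
to([.485,-.292,.032],RM)
im,W=cap("side"); save("s4",cv2.resize(im[280:480,180:420],(720,600),interpolation=cv2.INTER_CUBIC))
```

```text
pos [ 0.5048 -0.2355  0.2032] rot [-1.599  0.099  0.114] shift [-0.0091  0.1744 -0.049 ] rows> 2.9 turn [ 0.0227 -0.085  -0.0954] rows> 0.7
```

View pics/s4.png

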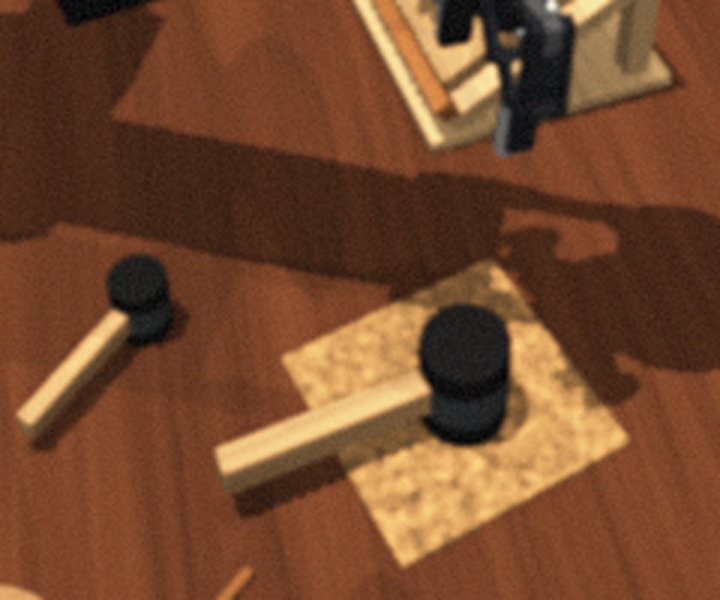

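The mallet head is at crop (465,365), with the fingers still short and the tool slightly tilted because some rows were clipped. I correct with gentler rows.

>>> step_arm([
  [-0.002,0,-0.012,0.006,-0.021,-0.024,1],
  [-0.002,0,-0.012,0.006,-0.021,-0.024,1],
  [-0.002,0,-0.012,0.006,-0.021,-0.024,1],
  [-0.002,0,-0.012,0.006,-0.021,-0.024,1],
  [0,0.02,0,0,0,0,1],
  [0,0.02,0,0,0,0,1],
  [0,0,0,0,0,0,1],
])

```text
clock: 11.12
eef_pos: [0.5025, -0.2828, 0.1631]
tcp_rot: [-1.567, 0.003, 0.204]
ft_force: [-0.1, -0.1, 0.0]
finger_gap: 0.0853
```

```bash
cat >> h.py <<'E'
RM=R.from_euler("z",.205).as_matrix()@R.from_euler("x",-np.pi/2).as_matrix()
E
python3 - <<'E'
from h import *
to([.485,-.292,.032],RM)
E
```

```text
pos [ 0.5025 -0.2828  0.1631] rot [-1.567  0.003  0.204] shift [-0.0187  0.1311 -0.0059] rows> 2.1 turn [-0.0034 -0.0014 -0.0025] rows> 0.0
```

>>> step_arm([
  [-0.0187,0,-0.0059,-0.0034,-0.0014,-0.0025,1],
  [0,0.03,0,0,0,0,1],
  [0,0.03,0,0,0,0,1],
  [0,0.03,0,0,0,0,1],
  [0,0.03,0,0,0,0,1],
  [0,0.011,0,0,0,0,1],
  [0,0,0,0,0,0,1],
])

```text
clock: 12.0
eef_pos: [0.488, -0.2948, 0.0358]
tcp_rot: [-1.575, -0.004, 0.205]
ft_force: [0.3, 0.1, -0.1]
finger_gap: 0.0854
```

>>> step_arm([
  [0,0,0,0,0,0,-1],
  [0,0,0,0,0,0,-1],
  [0,0,0,0,0,0,-1],
  [0,0,0,0,0,0,-1],
  [0,0,0,0,0,0,-1],
], force=90)

```text
clock: 12.62
eef_pos: [0.4901, -0.2954, 0.0381]
tcp_rot: [-1.578, -0.008, 0.205]
ft_force: [-0.0, 1.4, 6.1]
finger_gap: 0.0542
```

>>> step_arm([
  [0,-0.02,0,0,0,0,-1],
  [0,-0.03,0,0,0,0,-1],
  [0,-0.03,0,0,0,0,-1],
  [0,-0.03,0,0,0,0,-1],
  [0,-0.03,0,0,0,0,-1],
  [0,-0.03,0,0,0,0,-1],
  [0,0,0,0,0,0,-1],
  [0,0,0,0,0,0,-1],
])

```text
clock: 13.62
eef_pos: [0.4866, -0.2935, 0.2042]
tcp_rot: [-1.574, -0.003, 0.205]
ft_force: [-0.2, 0.3, -5.5]
finger_gap: 0.0541
```

Run:
```python
from h import *
im,W=cap("side"); save("s5",im[150:480,150:500])
cap_=np.array([.5686,-.061,-.157])  # cap top in C; mallet face is 34 mm below TCP
p=Rc@(cap_+[0,0,.033+.06]); print(p); to(p,RT)
print(env.observe()["ft_force"],env.observe()["joint_pos"])
```

```text
[0.51515846 0.013579   0.256028  ]
pos [ 0.4863 -0.2933  0.2036] rot [-1.573 -0.002  0.205] shift [ 0.0909 -0.0529  0.2945] rows> 5.0 turn [-0.0146  0.0562 -0.5477] rows> 3.1
[-0.06596406 -0.38050402 -4.79345499] [-5.86748087e-01  7.98440500e-02  1.87019036e+00  1.30751487e-04
  1.18853001e+00 -2.36249430e+00]
```

View pics/s5.png

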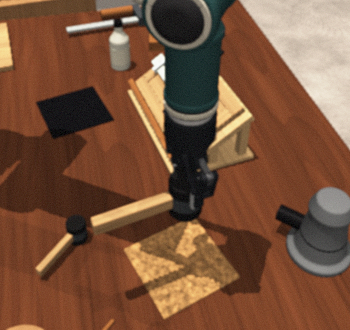

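The mallet is lifted level (about 5 N) with its handle at crop (130,215), the mat is empty below and nothing else was disturbed. I carry it over the punch and tilt.

>>> step_arm([
  [0,-0.04,0,0,0,0,-1],
  [0,-0.04,0,0,0,0,-1],
  [0.008,0,0.033,0,0,0,-1],
  [0.01,0,0.033,0,0,0,-1],
  [0.01,0,0.033,0,0,0,-1],
  [0.01,0,0.033,0,0,0,-1],
  [0.01,0,0.033,0,0,0,-1],
  [0.01,0,0.033,0,0,0,-1],
  [0.01,0,0.033,0,0,0,-1],
  [0.01,0,0.033,0,0,0,-1],
  [0.01,0,0.03,0,0,0,-1],
  [0,0,0,0,0,0,-1],
])

```text
clock: 15.18
eef_pos: [0.5125, 0.0138, 0.2825]
tcp_rot: [-1.574, -0.001, 0.208]
ft_force: [0.3, -0.9, -4.5]
finger_gap: 0.0542
```

>>> step_arm([
  [0,0,0,-0.002,0.007,-0.0685,-1],
  [0,0,0,-0.002,0.007,-0.0685,-1],
  [0,0,0,-0.002,0.007,-0.0685,-1],
  [0,0,0,-0.002,0.007,-0.0685,-1],
  [0,0,0,-0.002,0.007,-0.0685,-1],
  [0,0,0,-0.002,0.007,-0.0685,-1],
  [0,0,0,-0.002,0.007,-0.0685,-1],
  [0,0,0,-0.002,0.007,-0.0685,-1],
  [0,0,0,0,0,0,-1],
  [0,0,0,0,0,0,-1],
])

```text
clock: 16.42
eef_pos: [0.513, 0.0114, 0.2841]
tcp_rot: [-1.575, -0.577, 0.147]
ft_force: [1.5, 0.3, -4.7]
finger_gap: 0.0544
```

Run:
```python
from h import *
to(Rc@np.array([.5686,-.061,-.157+.033+.06]),RT); to(Rc@np.array([.5686,-.061,-.157+.033+.02]),RT); s=env.observe(); print(s["ft_force"]@Rc, s["eef_pos"]@Rc)
```

```text
pos [0.513  0.0114 0.2841] rot [-1.575 -0.577  0.147] shift [-0.0133  0.0248  0.0019] rows> 0.5 turn [0.0035 0.0015 0.0005] rows> 0.0
pos [0.513  0.0114 0.2841] rot [-1.575 -0.577  0.147] shift [-0.0133  0.0648  0.0021] rows> 1.1 turn [0.0035 0.0015 0.0005] rows> 0.0
[-1.24999782  0.06953202 -4.78880757] [ 0.58184684 -0.06279892 -0.03915315]
```

>>> step_arm([
  [-0.01,0.015,0.002,0.0035,0,0,-1],
  [0,0.015,0,0,0,0,-1],
  [0,0.015,0,0,0,0,-1],
  [0,0.01,0,0,0,0,-1],
  [0,0,0,0,0,0,-1],
  [0,0,0,0,0,0,-1],
])

```text
clock: 17.18
eef_pos: [0.5349, 0.017, 0.2337]
tcp_rot: [-1.572, -0.579, 0.147]
ft_force: [0.1, 0.1, -4.1]
finger_gap: 0.0539
```

Run:
```python
from h import *
s=env.observe(); print(s["ft_force"]@Rc, s["eef_pos"]@Rc)
im,W=cap("side"); save("s6",cv2.resize(im[120:360,200:500],(750,600),interpolation=cv2.INTER_CUBIC))
```

```text
[-2.11428449  0.11186554 -3.50057124] [ 0.57326687 -0.06051214 -0.09365217]
```

View pics/s6.png

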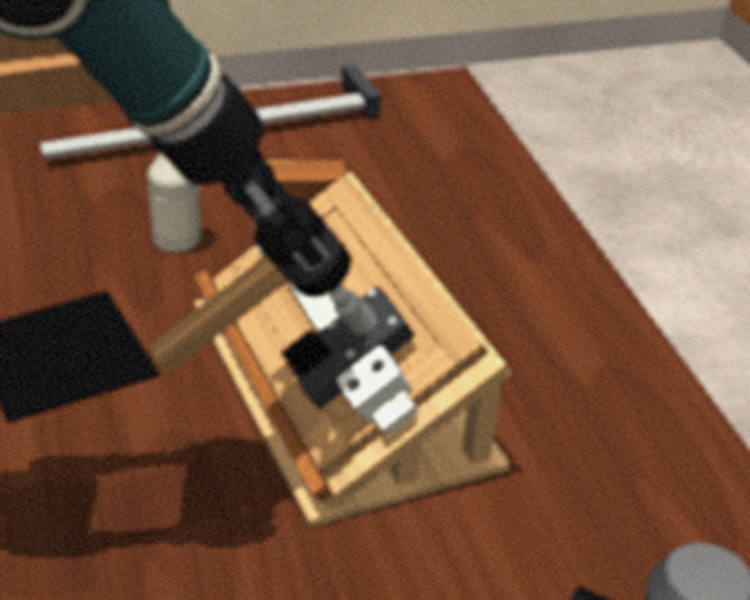

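The mallet face at crop (325,280) is in line above the punch (352,305), and the carriage (345,370) is against the block. I drive down gradually.

>>> step_arm([
  [0,0.012,0,0,0,0,-1],
  [0,0.011,0,0,0,0,-1],
  [0,0,0,0,0,0,-1],
  [0,0,0,0,0,0,-1],
])

```text
clock: 17.73
eef_pos: [0.547, 0.0188, 0.2138]
tcp_rot: [-1.571, -0.578, 0.147]
ft_force: [-0.4, 0.9, -5.0]
finger_gap: 0.0543
```

>>> step_arm([
  [0,0.004,0,0,0,0,-1],
  [0,0.004,0,0,0,0,-1],
  [0,0,0,0,0,0,-1],
  [0,0,0,0,0,0,-1],
])

```text
clock: 18.23
eef_pos: [0.5517, 0.0194, 0.208]
tcp_rot: [-1.572, -0.58, 0.147]
ft_force: [-1.2, -1.1, -2.2]
finger_gap: 0.0543
```

>>> step_arm([
  [0,0.003,0,0,0,0,-1],
  [0,0,0,0,0,0,-1],
])

```text
clock: 18.48
eef_pos: [0.5534, 0.0196, 0.2054]
tcp_rot: [-1.572, -0.58, 0.147]
ft_force: [-2.8, -0.6, 0.1]
finger_gap: 0.0544
```

Run:
```python
from h import *
s=env.observe(); print(s["ft_force"]@Rc, s["eef_pos"]@Rc)
```

```text
[-2.38940112 -0.19532668  1.62614467] [ 0.57348339 -0.0605695  -0.12759139]
```

>>> step_arm([
  [0,0.0015,0,0,0,0,-1],
  [0,0.0015,0,0,0,0,-1],
  [0,0,0,0,0,0,-1],
])

```text
clock: 18.85
eef_pos: [0.555, 0.0198, 0.2028]
tcp_rot: [-1.572, -0.58, 0.147]
ft_force: [-2.4, -0.1, 1.4]
finger_gap: 0.0543
```

>>> step_arm([
  [0,0.001,0,0,0,0,-1],
  [0,0,0,0,0,0,-1],
])

```text
clock: 19.1
eef_pos: [0.5555, 0.0199, 0.202]
tcp_rot: [-1.572, -0.58, 0.147]
ft_force: [-3.4, -0.9, 2.0]
finger_gap: 0.0544
```

>>> step_arm([
  [0,0.001,0,0,0,0,-1],
  [0,0,0,0,0,0,-1],
])

```text
clock: 19.35
eef_pos: [0.5561, 0.02, 0.2011]
tcp_rot: [-1.572, -0.58, 0.147]
ft_force: [-3.0, -1.1, 3.0]
finger_gap: 0.0543
```

Run:
```python
from h import *
s=env.observe(); print(s["ft_force"]@Rc, s["eef_pos"]@Rc)
```

```text
[-0.99339912 -0.67262719  4.27655474] [ 0.57343777 -0.06058807 -0.13261063]
```

>>> step_arm([
  [0,0.0007,0,0,0,0,-1],
  [0,0,0,0,0,0,-1],
])

```text
clock: 19.6
eef_pos: [0.5563, 0.02, 0.201]
tcp_rot: [-1.572, -0.58, 0.148]
ft_force: [-7.0, -1.1, 7.9]
finger_gap: 0.0544
```

>>> step_arm([
  [0,0.0007,0,0,0,0,-1],
  [0,0,0,0,0,0,-1],
])

```text
clock: 19.85
eef_pos: [0.5566, 0.0201, 0.2009]
tcp_rot: [-1.572, -0.58, 0.148]
ft_force: [-12.7, -1.7, 11.3]
finger_gap: 0.0541
```

On the end stop, with about 20 N net of weight. One small step more for margin, then I retreat.

>>> step_arm([
  [0,0.0006,0,0,0,0,-1],
  [0,0,0,0,0,0,-1],
  [0,0,0,0,0,0,-1],
])

```text
clock: 20.23
eef_pos: [0.5568, 0.0201, 0.201]
tcp_rot: [-1.572, -0.58, 0.148]
ft_force: [-17.1, -3.0, 16.8]
finger_gap: 0.0541
```

>>> step_arm([
  [0,-0.005,0,0,0,0,-1],
  [0,-0.01,0,0,0,0,-1],
  [0,-0.02,0,0,0,0,-1],
  [0,-0.04,0,0,0,0,-1],
  [0,-0.04,0,0,0,0,-1],
  [0,0,0,0,0,0,-1],
  [0,0,0,0,0,0,-1],
])

```text
clock: 21.1
eef_pos: [0.4934, 0.0112, 0.2931]
tcp_rot: [-1.571, -0.576, 0.147]
ft_force: [0.2, 0.8, -5.4]
finger_gap: 0.0537
```

Run:
```python
from h import *
s=env.observe(); p=s["eef_pos"]; to([p[0],p[1],max(p[2],.28)],RM)
```

```text
pos [0.4934 0.0112 0.2931] rot [-1.571 -0.576  0.147] shift [0. 0. 0.] rows> 0.0 turn [ 0.0159 -0.054   0.5496] rows> 3.1
```

>>> step_arm([
  [0,0,0,0.002,-0.007,0.0687,-1],
  [0,0,0,0.002,-0.007,0.0687,-1],
  [0,0,0,0.002,-0.007,0.0687,-1],
  [0,0,0,0.002,-0.007,0.0687,-1],
  [0,0,0,0.002,-0.007,0.0687,-1],
  [0,0,0,0.002,-0.007,0.0687,-1],
  [0,0,0,0.002,-0.007,0.0687,-1],
  [0,0,0,0.002,-0.006,0.0687,-1],
  [0,0,0,0,0,0,-1],
  [0,0,0,0,0,0,-1],
])

```text
clock: 22.35
eef_pos: [0.4942, 0.0113, 0.2936]
tcp_rot: [-1.571, -0.002, 0.206]
ft_force: [0.1, 0.5, -4.4]
finger_gap: 0.0542
```

Run:
```python
from h import *
easel(); to([.487,-.292,.20],RM)
```

```text
carr 219 [ 0.5923 -0.0632 -0.2057] [-0.0895 -0.0321]
block 6 [ 0.578  -0.1037 -0.2104] [-0.1287 -0.0807]
  return _methods._mean(a, axis=axis, dtype=dtype,
  ret = um.true_divide(
Traceback (most recent call last):
  File "h.py", line 23, in easel
    for n,p in(("carr",q),("block",k),("cap",c)): print(n,len(p),np.median(p,0).round(4),np.percentile(p[:,1],[2,98]).round(4))
                                                                                         ~~~~~~~~~~~~~^^^^^^^^^^^^^^^
IndexError: index -1 is out of bounds for axis 0 with size 0
```

>>> step_arm([
  [-0.0076,0,-0.0328,0,0,0,-1],
  [-0.0076,0,-0.0328,0,0,0,-1],
  [-0.0076,0,-0.0328,0,0,0,-1],
  [-0.0076,0,-0.0328,0,0,0,-1],
  [-0.0076,0,-0.0328,0,0,0,-1],
  [-0.0076,0,-0.0328,0,0,0,-1],
  [-0.0076,0,-0.0328,0,0,0,-1],
  [-0.0076,0,-0.0328,0,0,0,-1],
  [-0.008,0,-0.0328,0,0,0,-1],
  [0,0.04,0,0,0,0,-1],
  [0,0.04,0,0,0,0,-1],
  [0,0,0,0,0,0,-1],
])

```text
clock: 23.9
eef_pos: [0.4845, -0.2901, 0.2113]
tcp_rot: [-1.566, 0.003, 0.205]
ft_force: [0.7, -0.0, -4.2]
finger_gap: 0.054
```

>>> step_arm([
  [0,0,0,0,0,0,-1],
])

```text
clock: 24.02
eef_pos: [0.4883, -0.2923, 0.2171]
tcp_rot: [-1.574, -0.005, 0.206]
ft_force: [0.2, -0.3, -4.1]
finger_gap: 0.0543
```

Run:
```python
from h import *
to([.487,-.290,.05],RM)
im=easel()
im,W=cap("side"); save("s7",cv2.resize(im[200:480,150:500],(700,560)))
```

```text
pos [ 0.4883 -0.2923  0.2171] rot [-1.574 -0.005  0.206] shift [-0.0017  0.1671  0.003 ] rows> 2.7 turn [0.0028 0.0008 0.0047] rows> 0.0
carr 918 [ 0.5491 -0.0574 -0.205 ] [-0.1086 -0.0316]
block 390 [ 0.5459 -0.1078 -0.2078] [-0.1292 -0.0818]
cap 56 [ 0.5693 -0.0605 -0.1573] [-0.0687 -0.0526]
```

View pics/s7.png

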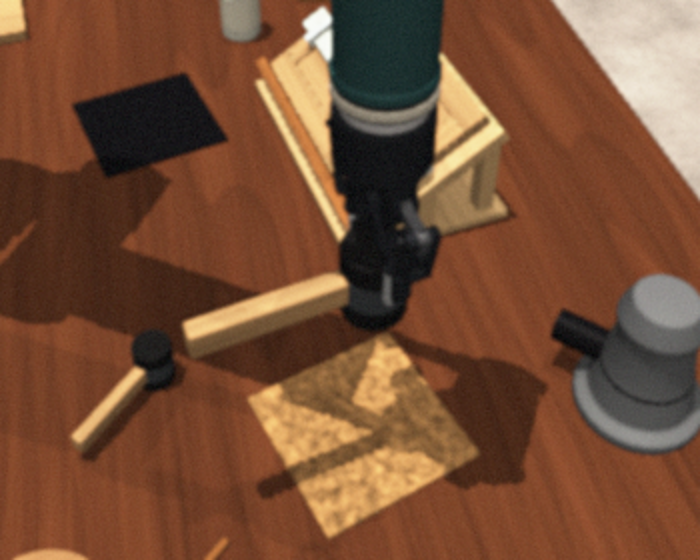

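The carriage is still home, the cap is back at its height and the mallet hangs level over the mat (crop 375,300). I lower it, feeling for contact.

>>> step_arm([
  [-0.001,0.025,0.001,0,0,0.004,-1],
  [0,0.03,0,0,0,0,-1],
  [0,0.03,0,0,0,0,-1],
  [0,0.03,0,0,0,0,-1],
  [0,0.03,0,0,0,0,-1],
  [0,0.02,0,0,0,0,-1],
  [0,0,0,0,0,0,-1],
  [0,0,0,0,0,0,-1],
])

```text
clock: 25.12
eef_pos: [0.4884, -0.2925, 0.0526]
tcp_rot: [-1.575, -0.002, 0.206]
ft_force: [-0.1, -0.0, -5.1]
finger_gap: 0.0541
```

>>> step_arm([
  [0,0.004,0,0,0,0,-1],
  [0,0.003,0,0,0,0,-1],
  [0,0,0,0,0,0,-1],
])

```text
clock: 25.5
eef_pos: [0.4865, -0.2914, 0.0435]
tcp_rot: [-1.572, 0.001, 0.206]
ft_force: [0.5, 0.6, -4.1]
finger_gap: 0.0541
```

>>> step_arm([
  [0,0.002,0,0,0,0,-1],
  [0,0.0015,0,0,0,0,-1],
  [0,0,0,0,0,0,-1],
])

```text
clock: 25.88
eef_pos: [0.4865, -0.2914, 0.0398]
tcp_rot: [-1.572, 0.001, 0.206]
ft_force: [-0.7, -0.3, -5.1]
finger_gap: 0.0541
```

>>> step_arm([
  [0,0.001,0,0,0,0,-1],
  [0,0,0,0,0,0,-1],
])

```text
clock: 26.12
eef_pos: [0.4866, -0.2915, 0.0389]
tcp_rot: [-1.572, 0.001, 0.206]
ft_force: [-0.3, -0.5, -4.4]
finger_gap: 0.0538
```

>>> step_arm([
  [0,0.001,0,0,0,0,-1],
  [0,0,0,0,0,0,-1],
])

```text
clock: 26.38
eef_pos: [0.4868, -0.2916, 0.0383]
tcp_rot: [-1.572, 0.001, 0.206]
ft_force: [0.4, 0.6, -2.6]
finger_gap: 0.0541
```

Touching. One small step more, then I release.

>>> step_arm([
  [0,0.0006,0,0,0,0,-1],
  [0,0,0,0,0,0,-1],
  [0,0,0,0,0,0,1],
  [0,0,0,0,0,0,1],
  [0,0,0,0,0,0,1],
  [0,0,0,0,0,0,1],
  [0,0,0,0,0,0,1],
  [0,0,0,0,0,0,1],
])

```text
clock: 27.38
eef_pos: [0.4867, -0.2915, 0.0374]
tcp_rot: [-1.572, 0.001, 0.206]
ft_force: [0.1, -0.4, 0.6]
finger_gap: 0.0853
```

>>> step_arm([
  [0,-0.01,0,0,0,0,1],
  [0,-0.02,0,0,0,0,1],
  [0,-0.03,0,0,0,0,1],
  [0,-0.04,0,0,0,0,1],
  [0,-0.04,0,0,0,0,1],
  [0,-0.03,0,0,0,0,1],
  [-0.04,0,0,0,0,0,1],
  [-0.04,0,0,0,0,0,1],
  [-0.03,0,0,0,0,0,1],
  [0,0,0,0,0,0,1],
  [0,0,0,0,0,0,1],
])

```text
clock: 28.75
eef_pos: [0.3797, -0.3139, 0.2083]
tcp_rot: [-1.573, -0.0, 0.205]
ft_force: [-0.2, -0.3, -0.4]
finger_gap: 0.0859
```

Run:
```python
from h import *
im=easel(); im2,W=cap("top"); V=im2.max(2)
h=(V<70)&(W[...,2]>.06)&(W[...,2]<.085)&(np.hypot(W[...,0]-.485,W[...,1]+.29)<.045); p=W[h]; print("head",len(p),np.median(p,0),p[:,2].std())
o,s,m=np.load("top.npz")["im"],cap("side")[0],None
save("f8",np.hstack([cv2.resize(im2[100:360,100:530],(430,260)),cv2.resize(s[240:480,220:520],(325,260))]))
```

```text
carr 915 [ 0.5481 -0.0576 -0.205 ] [-0.1086 -0.0316]
block 391 [ 0.5467 -0.1081 -0.2079] [-0.1294 -0.0817]
cap 54 [ 0.5688 -0.0605 -0.1572] [-0.0685 -0.0526]
head 474 [ 0.4823434  -0.28878011  0.07389781] 0.0034608735437821696
```

View pics/f8.png

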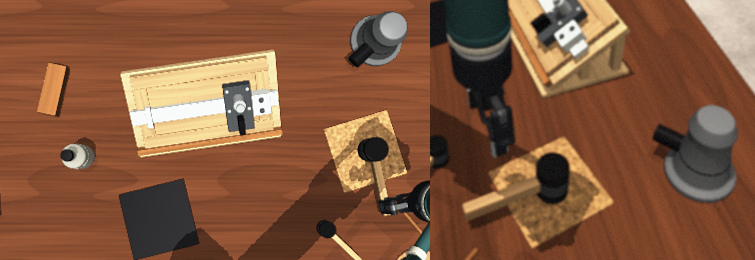

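The mallet stands upright on the cork mat at (373,150). The carriage is against the block (240,105), the bystanders are unmoved, and the gripper hangs free at about 0.21 m. I hand the job in.

```bash
python3 -c "
from bench import env
print(env.finish_job())"
```

```text
the job is handed in; nothing more can be done
None
```

The job is done and handed in at about 29 s on the robot's clock. No verdict was reported.

- **Carriage:** I gripped the fin and slid it about 92 mm to the bolted stop block, until it would not move further under about 9 N. The carriage, block and cap measured within about 1 mm of the same places before the strike, after it, and at the end. The cameras are good to only about 2 mm, so the main evidence that it is fully home is that firm stop.
- **Punch:** I held the mallet by its head, face square to the punch, and drove the punch down in small steps. Its spring force rose over about 10 mm, then it met its end at about 27 N, estimated from the wrist force less the mallet's weight. Afterwards the cap was back at its starting height.
- **Mallet:** It stands upright on the cork mat, about 2 to 4 mm from where it was found. Its top measured 74 mm above the bench, as expected for a 70 mm head on the 4 mm mat.
- **Bystanders:** The sander, glue bottle and offcut look unmoved in the last picture. I did not measure them separately.

Three things did not go cleanly:
- While adjusting the grip on the fin I briefly pushed on the carriage with about 34 N, which I eased off before sliding it most of the way.
- Some rows on the way to the mallet were cut short by the speed limits and had to be corrected.
- One camera check failed because the arm hid the carriage. I repeated it with a clear view.

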